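# Pull a snug mushroom button cap with a C-puller

## Task

Change-over at the packing bench: the yellow mushroom cap must come off the push-button control box. First pick up the orange-handled puller that lies on its back, stand it upright on its foot on the bench and let go of it; then take it again another way, hook its fork under the yellow cap, pull straight up until the cap pops off (with the puller, not with the gripper) and set the cap down in the blue tray without dropping it. Finally stand the puller upright on the bench again, outside the tray, and leave the red and green caps and the other things as they were.

Things in the scene. Friction and masses are not known exactly. Their poses are not given: they have to be found in the camera images.
- control_box: Fixed grey control box, 110 (x) x 240 (y) x 60 mm high, flat face on top. Origin: centre of its underside, z up. Three mushroom caps sit in a row along its y axis, at x = 0 and y = -80, 0, +80 mm; which colour sits where varies. Two sprung jaws inside hold each stem: it takes some 8 to 25 N upward (most when pulled evenly), then the cap pops free within about 8 mm.
- yellow_cap: Loose yellow mushroom cap, 45 g, snapped onto the box. Round domed head, 46 mm in diameter, from 12 to 26.5 mm above the origin, on a neck 20 mm in diameter, 12 mm high. Below, a stem goes 24 mm down into the box. Origin: centre of the neck's lower end, on the box face; z up.
- red_cap: Red mushroom cap, same shape, size and seat as the yellow one. To be left alone.
- green_cap: Green mushroom cap, same shape, size and seat as the yellow one. To be left alone.
- puller: Loose C-shaped steel puller, 0.2 kg: fork foot, upright spine (8 mm thick, 18 wide, at x = -41 to -33 mm), orange T handle on top. Frame when upright: z up, tines point to +x, origin at the underside of the foot, below the grip point. It starts lying on its back on heel and handle end, leaning back about 65 degrees, tines up, y axis level, origin 37 mm up. It stands stably on its foot.
- puller_handle (a point): Grip point of the puller, 80 mm above its origin along its z: on the orange bar, which runs along the puller's x from -75 to +22 mm, is 18 mm wide (y) and 16 mm high (z = 72 to 88).
- tray: Fixed shallow blue tray, 150 x 150 x 18 mm high, walls 4 mm, floor about 4 mm thick. Origin: centre of its underside.
- wallet_box: Bystander: wrapped brown wallet box 100 x 75 x 28 mm on the bench. Origin: centre of the underside.
- tape_roll: Bystander: roll of amber tape, 90 mm in diameter, 24 mm high, lying flat. Origin: centre of the underside.
- cap_underside (a point): Centre of the flat underside of the yellow cap's head, 12 mm above the cap's origin. All round the neck a 12 mm high gap lies open between this underside and the box face.
- stem_foot (a point): Lower end of the yellow cap's stem, 24 mm below the cap's origin (inside the box at first): flat, 12 mm across; the stem is 14 mm at its thickest. Off the box the cap can stand on it, not very steadily.
- puller_slot (a point): Point on the top of the puller's fork (x = 0, z = 5 mm of its frame), about where a hooked cap's axis comes. The fork is 5 mm thick and 44 mm wide; its tines end at x = +27; the slot between them is 24 mm wide, open to +x, closed end at x = -11 mm: a 20 mm neck touching it has its axis at x = -1.
- puller_heel (a point): Rear lower edge of the puller's foot (x = -41 mm, y = 0, z = 0 of its frame), on the bench at the start: the edge about which it can be tipped upright.
Things that resemble listed ones, but are neither listed nor needed, are in the scene too. Several things look just like the puller: the one meant starts farthest to the robot's right. Of the things that look like the yellow_cap, the smaller one is meant.

How it is judged:
By the outcome, as a careful person would: the job done as asked, in the order asked, and still so for the second after the job is handed in, with the robot touching nothing.
It also fails if it takes over 72 s, if anything falls off the work surface, if the arm or the gripper's body presses on something with over 40 N, if the wrist force passes 120 N, or if a joint passes its speed limit or range.

## Robot

A 6-joint arm with a two-finger parallel gripper is mounted at the origin on the work surface. World frame = base frame: x ahead of the robot, y to its left, z up, the work surface at z = 0. Lengths are in m, angles in rad, forces in N, time in s.
With the tool pointing down it reaches from about 0.3 to 0.775 m from the base axis. Payload 14.6 kg.
Tool frame: the origin (TCP) lies between the finger pads; the fingertips stand arm.tcp_to_tips ahead of it and the grasp point (between the pads) lies 11 mm behind it (arm.tcp_to_tips is the distance from the TCP to the fingertips, in m); x points along the fingers, y is the direction in which the jaws open and shut, and the axes are right-handed (so a half turn about x gives the same grasp; the last joint's range is limited). The gripper opens to 85 mm and grips with 20 to 120 N. Pads are 22 mm wide; open, the fingers measure 114 mm over their backs; the gripper's body (76 mm by 85 mm) begins 54 mm behind the grasp point. The pads swing forward as they close: fully open they stand 13 mm farther back than shut.
Start: joints at [-1.262, 0.3, 1.521, -0, 1.321, -0.067], TCP at [0.202, -0.512, 0.239] pointing down, gripper open.
Joint ranges: [-3.03, 3.03], [-0.79, 2.21], [0.23, 2.52], [-1.04, 4.18], [0, 3.07], [-2.55, 2.55]. Speed limits (rad/s): [2.22, 2.22, 2.57, 3.14, 3.14, 3.14].

## Interface

Orientations are given as a 3x3 rotation matrix whose columns are the frame's x, y, z axes.
In Python, from cell import arm gives the robot as it stands. The module is installed in compiled form; this text tells all that it offers.
- The arm moves only by the shell command python3 -m crank 'ROWS'. ROWS is JSON, a list of rows, each an object with "claw": the closure, from 0 (fully open) to 1 (shut); "xyz": the shift along the world's x, y, z scaled (see below), a list of three; "spin": the turn about the world's z scaled (see below). A call has 1 to 5 rows; each row is the pose to reach, as a shift and turn from the pose commanded when the call began; what a row does not reach only later rows make up. The controller multiplies each number of a shift by 40 cm and each number of a turn by 0.5 rad. A row lasts 1/12 s, in which the tool goes at most 41.7 mm and 7.16 degrees, less where a joint would pass 70% of its speed; a pose out of reach is approached as far as the arm can. A call with a number of a shift or a turn outside -1 to 1 is refused whole. A call with a gripper value outside its range is refused whole. The fingers move at their own pace and stop on an object; the grip force is fixed at half the most. Time passes only in rows, so rows that repeat a pose let the fingers close. It gives the time, the measured TCP pose, the force and the opening at its end, in the units of the state.
- arm.state(): the state, without advancing time (a new reading comes with each control period).
- arm.read_camera(name): name is "side" or "top"; returns a dict with "pixels" (480x640x3 uint8, red, green, blue), "z_map" (480x640 float32, m along the optical axis (not along the pixel's ray), 0 where there is no reading), "intrinsics" (3x3 intrinsics, pixels), "rvec" (rotation vector, rad) and "tvec" (3), from world to camera coordinates, as OpenCV has them. Camera axes: x right, y down, z forward; pixel columns grow to the right and rows downward; lengths in m; the calibration is good to about 2 mm. A picture is of the moment at which its call begins.
- arm.close_job(): hands the job in, once; it reports no verdict.
Trained networks look in the newest picture that a camera, given by its name, has taken for a name from the list of things; names that differ only in an ending like _2 or _b are one class to them, and where a whole thing is asked for, a point or a joint stands for the part that bears it (a point fixed in the world has none). Each returns a list of dicts, best first, with "confidence" (0 to 1); they miss things now and then, are a little off and sometimes report something else, mostly with a low value. They report only what shows in the picture. A call takes as long as a camera call. They do not tell look-alikes from the thing itself.
- arm.recognise(camera, query): "rect" ([left, top, right, bottom] in pixels, round what is visible of it).
- arm.masks_of(camera, query): "mask" (480x640 bool, what is visible of it) and "rect" ([left, top, right, bottom] in pixels, round what is visible of it).
The state is a dict: "t": time; "qpos": joint angles; "qvel": joint speeds; "joint_torque": joint torques, N m; "position": TCP position; "tcp_rot": TCP orientation; "contact_force": force on the tool from outside, world axes, zero at the start; "wrist_torque": the same for the moment, N m; "opening": opening from 0.0 (shut) to 1.0 (fully open).
Only numpy, scipy, OpenCV 4.12 (cv2) and the standard library are available. Lean on these libraries where they do the work, as an engineer would, in place of code of your own. Each camera call takes 0.05 s, during which the arm holds its last target. There are 200 camera calls.

## Working session

There is one attempt and no reset: what is moved stays moved. The work goes in short steps, Python scripts to look and compute and a shell command to move; the robot and the scene stay as the last step left them, time stands still between calls to the robot, and variables do not carry over. Pictures are saved under pics/ and viewed, about 8 in all and at most 12, crops included, and the job is handed in when it is done.

```bash
mkdir -p pics; cat > h.py <<'E'
import numpy as np, cv2
from cell import arm
def cam(n):
    c=arm.read_camera(n); R,_=cv2.Rodrigues(np.array(c['rvec'],float)); c['R']=R; c['t']=np.array(c['tvec'],float).ravel(); c['K']=np.array(c['intrinsics'],float); return c
def cloud(c):
    z=c['z_map']; v,u=np.mgrid[:480,:640]; K=c['K']
    p=np.stack([(u-K[0,2])/K[0,0]*z,(v-K[1,2])/K[1,1]*z,z],-1)
    w=(p-c['t'])@c['R']; w[z==0]=np.nan; return w
def proj(c,P):
    q=np.atleast_2d(P)@c['R'].T+c['t']; q=q@c['K'].T; return q[:,:2]/q[:,2:]
def save(c,n,box=None,s=1):
    im=c['pixels'][...,::-1]
    if box: im=im[box[1]:box[3],box[0]:box[2]]
    cv2.imwrite('pics/'+n,cv2.resize(im,None,fx=s,fy=s,interpolation=cv2.INTER_CUBIC))
E
python3 - <<'E'
from h import *
print(arm.tcp_to_tips, arm.state())
for n in('top','side'):
    c=cam(n); save(c,n+'0.png'); W=cloud(c); print(n,'campos',(-c['R'].T@c['t']).round(3))
    for q in('control_box','yellow_cap','red_cap','green_cap','puller','tray','wallet_box','tape_roll'):
        for m in arm.masks_of(n,q):
            k=m['mask']; P=W[k]; P=P[~np.isnan(P[:,0])]
            print(q,round(m['confidence'],2),[int(x) for x in m['rect']],np.median(P,0).round(3),np.percentile(P,2,0).round(3),np.percentile(P,98,0).round(3))
E
```

```text
0.008 {'t': 0.0, 'qpos': array([-1.26157699e+00,  3.00506371e-01,  1.52165441e+00,  1.71240029e-05,
        1.32070546e+00, -6.65965603e-02]), 'qvel': array([-0.00010004, -0.00029945,  0.00037629,  0.00136463,  0.00153279,
        0.00053289]), 'joint_torque': array([-1.20567849e-03, -5.43500948e+01, -3.61792874e+01, -8.65241259e-05,
        3.98041957e-03,  1.40828055e-05]), 'position': array([ 0.20179297, -0.51137224,  0.23867094]), 'tcp_rot': array([[-3.71769637e-04,  3.67027422e-01, -9.30210048e-01],
       [ 1.21823863e-03, -9.30209256e-01, -3.67027596e-01],
       [-9.99999189e-01, -1.26966754e-03, -1.01303428e-04]]), 'contact_force': array([-0.30022433, -0.36749211, -0.01024481]), 'wrist_torque': array([ 0.00192095, -0.02054821, -0.0033259 ]), 'opening': 0.9981527258247068}
top campos [0.533 0.086 1.339]
control_box 0.82 [301, 233, 418, 299] [ 0.578 -0.007  0.06 ] [ 0.517 -0.125  0.036] [0.637 0.113 0.066]
control_box 0.45 [316, 245, 338, 269] [0.589 0.073 0.083] [0.569 0.051 0.061] [0.611 0.093 0.09 ]
yellow_cap 0.88 [333, 181, 362, 213] [0.728 0.03  0.066] [ 0.701  0.002 -0.
[... 2012 characters left out ...]
.58  -0.06   0.086]
green_cap 0.32 [299, 220, 416, 292] [0.543 0.028 0.055] [ 0.508 -0.112 -0.001] [0.639 0.122 0.062]
puller 0.63 [262, 298, 311, 357] [0.487 0.29  0.03 ] [0.443 0.26  0.001] [0.557 0.303 0.09 ]
puller 0.63 [122, 284, 187, 327] [0.704 0.442 0.031] [0.669 0.409 0.005] [0.769 0.493 0.09 ]
tray 0.98 [398, 194, 477, 242] [ 0.568 -0.301  0.004] [ 0.492 -0.376 -0.002] [ 0.643 -0.222  0.018]
tray 0.46 [262, 296, 310, 356] [0.489 0.29  0.032] [0.443 0.261 0.004] [0.558 0.304 0.09 ]
wallet_box 0.69 [327, 187, 366, 218] [ 0.769 -0.164  0.024] [ 0.73  -0.214 -0.002] [ 0.829 -0.137  0.03 ]
tape_roll 0.63 [199, 248, 240, 279] [0.781 0.25  0.015] [ 0.744  0.208 -0.   ] [0.828 0.289 0.025]
```

```bash
python3 - <<'E'
import cv2,numpy as np
t=cv2.imread('pics/top0.png');s=cv2.imread('pics/side0.png')
a=cv2.resize(t[240:350,190:300],None,fx=5,fy=5,interpolation=2)[:, :400]; b=cv2.resize(s[280:370,240:330],(0,0),fx=6,fy=6,interpolation=2)[:,:400]
h=min(len(a),len(b)); cv2.imwrite('pics/pc.png',np.hstack([a[:h],b[:h]]))
E
```

```text
(no output)
```

View pics/top0.png

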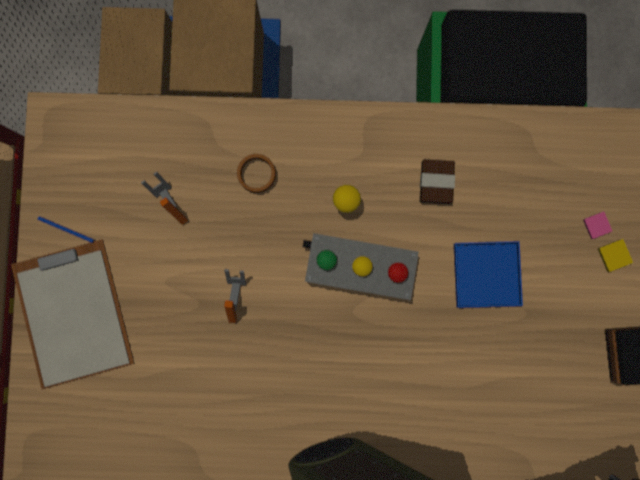

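View pics/pc.png

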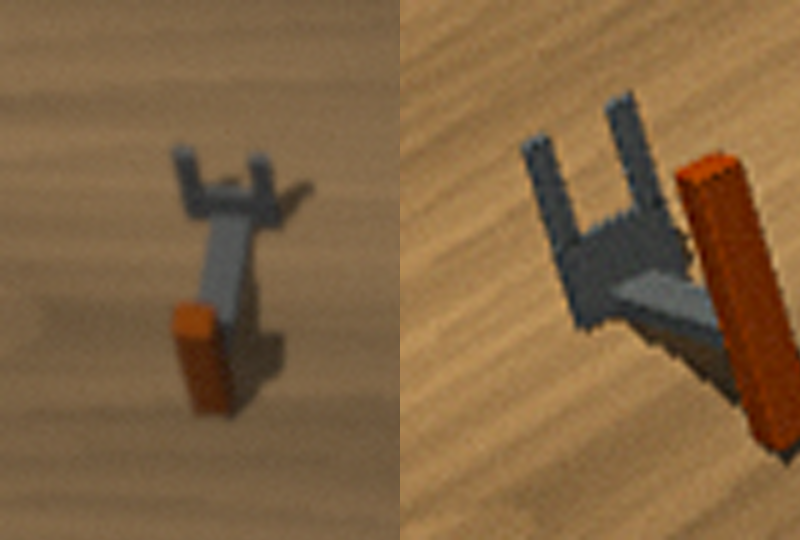

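Lying pullers: (235,297) px at y≈0.28, and (165,200) px at y≈0.44. The first is farther right (smaller y), so it is the one meant, and the crop confirms it: tines up, handle toward the robot. 
Yellow look-alikes: a large ball on the bench at (347,198) and the smaller cap on the box at (362,266). The cap on the box is the one meant.

Next I fit the puller pose and the cap axis.

```bash
cat >> h.py <<'E'
from scipy.optimize import least_squares
BOX=np.array([[-75,22,-9,9,72,88],[-41,-33,-9,9,3,73],[-41,-11,-22,22,0,5],[-11,27,12,22,0,5],[-11,27,-22,-12,0,5]])/1000.
def sdf(p):
    d=[]
    for b in BOX:
        c=(b[::2]+b[1::2])/2; h=(b[1::2]-b[::2])/2; q=np.abs(p-c)-h
        d.append(np.linalg.norm(np.maximum(q,0),axis=1)+np.minimum(q.max(1),0))
    return np.min(d,0)
def fitp(W,x0,lean=None,z=None):
    # params x,y,yaw,(z,lean)
    def pose(v):
        L=v[4]; cy,sy=np.cos(v[2]),np.sin(v[2]); h=np.array([cy,sy,0]);u=np.array([0,0,1.])
        X=np.cos(L)*h+np.sin(L)*u; Z=-np.sin(L)*h+np.cos(L)*u
        return np.stack([X,np.cross(Z,X),Z],1),np.array([v[0],v[1],v[3]])
    def f(v):
        R,o=pose(v); return np.r_[sdf((W-o)@R), 0]
    r=least_squares(f,x0,loss='soft_l1',f_scale=.002); return r.x, np.median(np.abs(r.fun))
def near(W,c,r,zmin=.006,zmax=.2):
    P=W[~np.isnan(W[...,0])]; return P[(np.hypot(P[:,0]-c[0],P[:,1]-c[1])<r)&(P[:,2]>zmin)&(P[:,2]<zmax)]
E
python3 - <<'E'
from h import *
a=[]
for n in('top','side'):
    c=cam(n);W=cloud(c);P=near(W,(.5,.28),.085);a.append(P)
    print(n,len(P),fitp(P,[.53,.28,0,.037,1.13]))
    for nm,cc in dict(y=(.578,-.005),g=(.589,.074),r=(.565,-.085)).items():
        Q=near(W,cc,.035,.066,.1); 
        # dome rim circle fit + height
        f=lambda v:np.hypot(np.hypot(Q[:,0]-v[0],Q[:,1]-v[1]).clip(.0),0)-.023
        S=Q[Q[:,2]<.08]; 
        print(nm,len(Q),len(S),Q[Q[:,2]>.08].mean(0).round(4),Q[:,2].max().round(4))
    F=near(W,(.578,-.005),.05,.05,.066); print('face z',np.median(F[:,2]))
    B=near(W,(.4,.1),.05,-.02,.02);print('bench z',np.median(B[:,2]))
print('both',fitp(np.vstack(a),[.53,.28,0,.037,1.13]))
E
```

```text
top 595 (array([ 0.55101331,  0.27923942, -0.0679554 ,  0.03762572,  1.14448088]), np.float64(0.0008204790109315875))
y 338 71 [ 0.5772 -0.0066  0.0845] 0.0914
g 342 63 [0.5883 0.0732 0.0843] 0.0918
r 338 56 [ 0.5652 -0.0847  0.0846] 0.0919
face z 0.05988427937666269
bench z -0.0003929460708973087
side 1116 (array([ 0.55041074,  0.28223752, -0.06011169,  0.03631442,  1.13790074]), np.float64(0.000906383605719983))
y 221 90 [ 5.752e-01 -3.000e-04  8.320e-02] 0.0886
g 237 89 [0.5864 0.0786 0.0831] 0.087
r 202 77 [ 0.563  -0.0791  0.083 ] 0.0876
face z 0.05839150720868227
bench z -0.0012650522771075875
both (array([ 0.55062153,  0.28122972, -0.06562683,  0.03678173,  1.13903687]), np.float64(0.0010108492685581131))
```

```bash
R='' ; 
python3 -m crank '[{"claw":0,"xyz":[0.027,0.08,0],"spin":-0.035},{"claw":0,"xyz":[0.054,0.16,0],"spin":-0.07},{"claw":0,"xyz":[0.081,0.24,0],"spin":-0.105},{"claw":0,"xyz":[0.108,0.32,0],"spin":-0.14},{"claw":0,"xyz":[0.135,0.4,0],"spin":-0.176}]'
python3 -m crank '[{"claw":0,"xyz":[0.027,0.08,0],"spin":-0.035},{"claw":0,"xyz":[0.054,0.16,0],"spin":-0.07},{"claw":0,"xyz":[0.081,0.24,0],"spin":-0.105},{"claw":0,"xyz":[0.108,0.32,0],"spin":-0.14},{"claw":0,"xyz":[0.135,0.4,0],"spin":-0.176}]' | tail -c 700
python3 -m crank '[{"claw":0,"xyz":[0.027,0.08,0],"spin":-0.035},{"claw":0,"xyz":[0.054,0.16,0],"spin":-0.07},{"claw":0,"xyz":[0.081,0.24,0],"spin":-0.105},{"claw":0,"xyz":[0.108,0.32,0],"spin":-0.14},{"claw":0,"xyz":[0.135,0.4,0],"spin":-0.176}]' | tail -c 700
python3 -m crank '[{"claw":0,"xyz":[0.027,0.08,0],"spin":-0.035},{"claw":0,"xyz":[0.054,0.16,0],"spin":-0.07},{"claw":0,"xyz":[0.081,0.24,0],"spin":-0.105},{"claw":0,"xyz":[0.108,0.32,0],"spin":-0.14},{"claw":0,"xyz":[0.135,0.4,0],"spin":-0.176}]' | tail -c 700
python3 -m crank '[{"claw":0,"xyz":[0.027,0.08,0],"spin":-0.035},{"claw":0,"xyz":[0.054,0.16,0],"spin":-0.07},{"claw":0,"xyz":[0.081,0.24,0],"spin":-0.105},{"claw":0,"xyz":[0.108,0.32,0],"spin":-0.14},{"claw":0,"xyz":[0.135,0.393,0],"spin":-0.176}]' | tail -c 700
```

```text
t: 1.42
position: [0.256, -0.3501, 0.2393]
tcp_rot: [[0.0, 0.283, -0.959], [-0.0, -0.959, -0.283], [-1.0, 0.0, -0.0]]
contact_force: [0.2, 0.1, 0.2]
opening: 0.995
t: 1.83
position: [0.31, -0.1901, 0.2395]
tcp_rot: [[0.001, 0.197, -0.98], [-0.0, -0.98, -0.197], [-1.0, 0.001, -0.0]]
contact_force: [1.0, 0.3, -0.1]
opening: 0.998
t: 2.25
position: [0.364, -0.0299, 0.2396]
tcp_rot: [[0.001, 0.111, -0.994], [-0.0, -0.994, -0.111], [-1.0, 0.0, -0.001]]
contact_force: [0.2, -0.5, 0.1]
opening: 1.001
t: 2.67
position: [0.418, 0.1303, 0.2394]
tcp_rot: [[0.001, 0.023, -1.0], [0.0, -1.0, -0.023], [-1.0, -0.0, -0.001]]
contact_force: [1.1, -0.4, -0.2]
opening: 1.002
t: 3.08
position: [0.472, 0.2876, 0.2392]
tcp_rot: [[0.0, -0.064, -0.998], [0.0, -0.998, 0.064], [-1.0, -0.0, -0.0]]
contact_force: [0.1, 0.2, 0.8]
opening: 0.996
```

```bash

python3 -m crank '[{"claw":0.3,"xyz":[0,-0.003,-0.1],"spin":0},{"claw":0.3,"xyz":[0,-0.003,-0.2],"spin":0},{"claw":0.3,"xyz":[0,-0.003,-0.3],"spin":0},{"claw":0.3,"xyz":[0,-0.003,-0.4],"spin":0},{"claw":0.3,"xyz":[0,-0.003,-0.483],"spin":0}]'
python3 -m crank '[{"claw":0.7,"xyz":[0,0,0],"spin":0},{"claw":0.77,"xyz":[0,0,0],"spin":0},{"claw":0.77,"xyz":[0,0,0],"spin":0},{"claw":0.77,"xyz":[0,0,0],"spin":0}]'
python3 -m crank '[{"claw":0.8,"xyz":[0,0,0],"spin":0},{"claw":0.8,"xyz":[0,0,0],"spin":0},{"claw":0.8,"xyz":[0,0,0],"spin":0},{"claw":0.8,"xyz":[0,0,0],"spin":0}]'
python3 - <<'E'
from h import *
a=[near(cloud(cam(n)),(.56,.28),.06,.006,.12) for n in('side',)]
print(fitp(np.vstack(a),[.5507,.281,-.065,.037,1.138]))
save(cam('side'),'g1.png',(220,240,340,370),5)
E
```

```text
t: 3.5
position: [0.4711, 0.284, 0.0435]
tcp_rot: [[-0.001, -0.064, -0.998], [-0.001, -0.998, 0.064], [-1.0, 0.001, 0.001]]
contact_force: [0.6, 0.2, -0.4]
opening: 0.702
t: 3.83
position: [0.473, 0.285, 0.0487]
tcp_rot: [[0.004, -0.064, -0.998], [0.002, -0.998, 0.064], [-1.0, -0.002, -0.003]]
contact_force: [0.3, 0.4, -0.1]
opening: 0.227
t: 4.17
position: [0.473, 0.285, 0.0485]
tcp_rot: [[0.004, -0.064, -0.998], [0.002, -0.998, 0.064], [-1.0, -0.002, -0.004]]
contact_force: [-2.1, 0.5, 9.4]
opening: 0.205
(array([ 0.54984195,  0.28312048, -0.02997312,  0.03703307,  1.18012435]), np.float64(0.0009371580324158391))
```

View pics/g1.png

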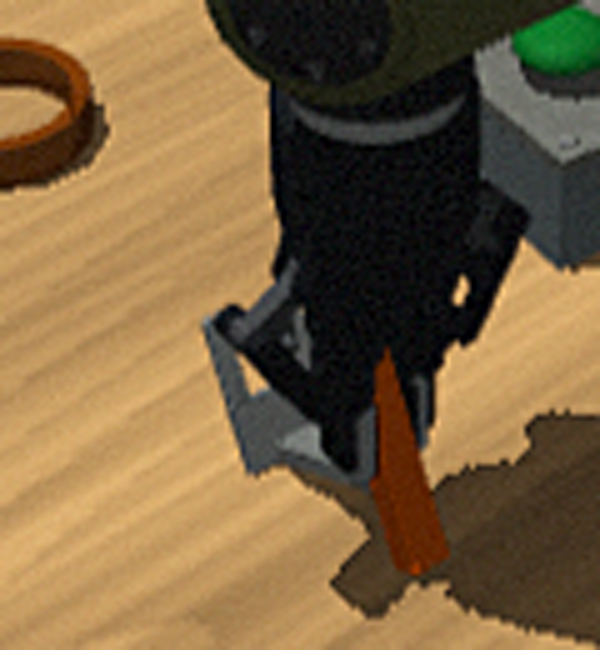

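```bash

python3 -m crank '[{"claw":0.8,"xyz":[0,0,0.025],"spin":0},{"claw":0.8,"xyz":[0,0,0.05],"spin":0},{"claw":0.8,"xyz":[0,0,0.075],"spin":0},{"claw":0.8,"xyz":[0,0,0.1],"spin":0},{"claw":0.8,"xyz":[0,0,0.1],"spin":0}]'
python3 - <<'E'
from h import *
W=cloud(cam('side'));P=near(W,(.54,.28),.07,.004,.1)
print(len(P),fitp(P,[.55,.281,-.065,.07,1.138]), P.min(0).round(3),P.max(0).round(3))
E
```

```text
t: 4.68
position: [0.4728, 0.2849, 0.0889]
tcp_rot: [[0.003, -0.064, -0.998], [0.002, -0.998, 0.064], [-1.0, -0.002, -0.003]]
contact_force: [-0.3, -0.9, -1.3]
opening: 0.208
406 (array([ 0.54980831,  0.28216981, -0.08314912,  0.07650653,  1.13536475]), np.float64(0.0010037701996670877)) [0.474 0.26  0.004] [0.562 0.325 0.1  ]
```

```bash
cat > chk.py <<'E'
from h import *
W=cloud(cam('side'));s=arm.state()
P=near(W,(.54,.28),.075,.004,.1)
print(len(P),fitp(P,[.53,.281,-.065,.05,1.0]), P.min(0).round(3),P.max(0).round(3),s['contact_force'].round(2),s['wrist_torque'].round(3),s['opening'])
E
python3 -m crank '[{"claw":0.797,"xyz":[0,0,-0.01],"spin":0},{"claw":0.797,"xyz":[0,0,-0.02],"spin":0},{"claw":0.796,"xyz":[0,0,-0.02],"spin":0},{"claw":0.796,"xyz":[0,0,-0.02],"spin":0},{"claw":0.795,"xyz":[0,0,-0.02],"spin":0}]'; python3 chk.py
python3 -m crank '[{"claw":0.794,"xyz":[0,0,0],"spin":0},{"claw":0.794,"xyz":[0,0,0],"spin":0},{"claw":0.793,"xyz":[0,0,0],"spin":0},{"claw":0.793,"xyz":[0,0,0],"spin":0},{"claw":0.793,"xyz":[0,0,0],"spin":0}]'; python3 chk.py
```

```text
t: 5.15
position: [0.4717, 0.2843, 0.0777]
tcp_rot: [[-0.001, -0.064, -0.998], [-0.0, -0.998, 0.064], [-1.0, 0.0, 0.001]]
contact_force: [0.7, -0.7, -2.5]
opening: 0.204
469 (array([ 0.54712305,  0.28225988, -0.16720363,  0.06493269,  1.08774839]), np.float64(0.0013205782206507696)) [0.465 0.26  0.005] [0.578 0.334 0.1  ] [ 0.3   0.29 -2.17] [-0.03   0.05  -0.037] 0.2072188611205491
t: 5.62
position: [0.4719, 0.2844, 0.0781]
tcp_rot: [[0.0, -0.064, -0.998], [-0.0, -0.998, 0.064], [-1.0, 0.0, -0.0]]
contact_force: [-0.2, 0.5, -1.7]
opening: 0.209
457 (array([ 0.54788385,  0.28302395, -0.17011858,  0.06552347,  1.10232453]), np.float64(0.001291784745750024)) [0.465 0.258 0.005] [0.561 0.31  0.1  ] [-1.11 -0.63 -1.88] [0.001 0.02  0.011] 0.2090784277697622
```

```bash
sed -i 's/(.54,.28),.075/(.555,.28),.06/' chk.py
python3 -m crank '[{"claw":0.791,"xyz":[0,0,0],"spin":0},{"claw":0.791,"xyz":[0,0,0],"spin":0},{"claw":0.79,"xyz":[0,0,0],"spin":0},{"claw":0.79,"xyz":[0,0,0],"spin":0},{"claw":0.79,"xyz":[0,0,0],"spin":0}]'|grep -v rot; python3 chk.py
python3 -m crank '[{"claw":0.789,"xyz":[0,0,0],"spin":0},{"claw":0.788,"xyz":[0,0,0],"spin":0},{"claw":0.787,"xyz":[0,0,0],"spin":0},{"claw":0.787,"xyz":[0,0,0],"spin":0}]'|grep -v rot; python3 chk.py
```

```text
t: 6.08
position: [0.4718, 0.2844, 0.0781]
contact_force: [-0.7, -0.9, -1.6]
opening: 0.212
363 (array([ 0.54879882,  0.28131257, -0.07116699,  0.06527716,  1.13226478]), np.float64(0.000833217226323458)) [0.497 0.258 0.028] [0.561 0.306 0.091] [-0.17  0.28 -1.77] [0.008 0.064 0.04 ] 0.21130731847196038
t: 6.47
position: [0.4719, 0.2844, 0.0782]
contact_force: [0.1, -0.2, 0.3]
opening: 0.212
429 (array([ 0.59851176,  0.30636004,  0.29554182, -0.01742221,  0.66597403]), np.float64(0.0030011242661067486)) [0.496 0.258 0.004] [0.583 0.307 0.064] [ 0.03 -0.05 -0.15] [-0.023 -0.043 -0.008] 0.21614868729455694
```

```bash
python3 - <<'E'
from h import *
c=cam('side');save(c,'g2.png',(220,240,340,370),5)
W=cloud(c);P=near(W,(.53,.28),.075,.004,.045)
for L in(1.1,.5,0):print(fitp(P,[.54,.281,-.065,.037,L]))
E
```

```text
(array([ 0.54293145,  0.2813713 , -0.06783921,  0.03717184,  1.13605048]), np.float64(0.0008208876814972503))
(array([ 0.54361696,  0.28107098, -0.07163223,  0.036659  ,  1.13027657]), np.float64(0.0008443465495156649))
(array([ 0.54482751,  0.28076989, -0.07618352,  0.03586182,  1.12224585]), np.float64(0.0008312369310070726))
```

View pics/g2.png

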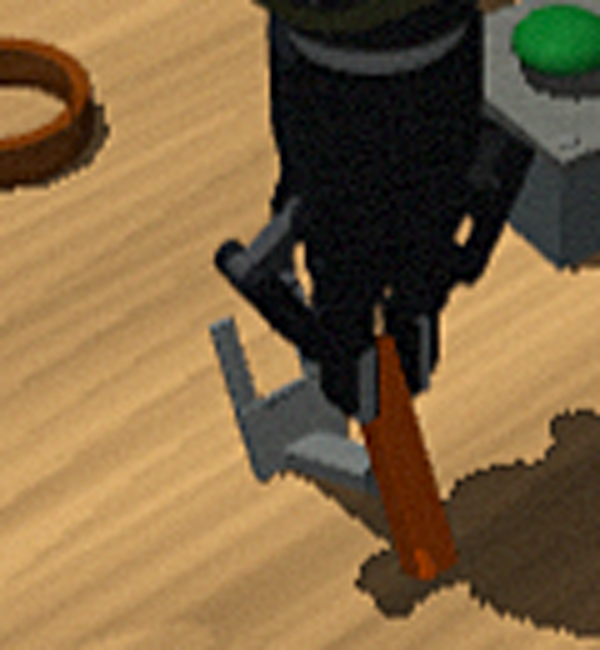

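The puller slipped straight down without turning and is back on its heel and handle end. I will grip it lightly farther back, behind the centre of mass, so its weight swings the foot down.

```bash

python3 -m crank '[{"claw":0.6,"xyz":[0,0,0],"spin":0},{"claw":0.6,"xyz":[-0.02,0.004,-0.02],"spin":0},{"claw":0.6,"xyz":[-0.038,0.007,-0.06],"spin":0},{"claw":0.6,"xyz":[-0.038,0.007,-0.105],"spin":0},{"claw":0.6,"xyz":[-0.038,0.007,-0.105],"spin":0}]'|grep -v rot
python3 -m crank '[{"claw":0.7,"xyz":[0,0,0],"spin":0},{"claw":0.77,"xyz":[0,0,0],"spin":0},{"claw":0.793,"xyz":[0,0,0],"spin":0},{"claw":0.793,"xyz":[0,0,0],"spin":0},{"claw":0.793,"xyz":[0,0,0],"spin":0}]'|grep -v rot
python3 -m crank '[{"claw":0.793,"xyz":[0,0,0.02],"spin":0},{"claw":0.793,"xyz":[0,0,0.04],"spin":0},{"claw":0.793,"xyz":[0,0,0.06],"spin":0},{"claw":0.793,"xyz":[0,0,0.08],"spin":0},{"claw":0.793,"xyz":[0,0,0.08],"spin":0}]'|grep -v rot
cat > chk.py <<'E'
from h import *
import sys
W=cloud(cam('side'));s=arm.state();x=s['position'][0]
P=near(W,(x+.09,.28),.06,.004,.1)
for L in (1.1,.6,.1): print(len(P),fitp(P,[.54,.281,-.065,.05,L]))
print(P.min(0).round(3),P.max(0).round(3),s['contact_force'].round(2),s['wrist_torque'].round(3),s['opening'])
E
python3 chk.py
```

```text
t: 6.98
position: [0.4544, 0.2865, 0.0328]
contact_force: [-0.5, 0.4, -0.7]
opening: 0.395
t: 7.4
position: [0.457, 0.2874, 0.0368]
contact_force: [-0.8, -0.0, 2.3]
opening: 0.208
t: 7.82
position: [0.4574, 0.2876, 0.0703]
contact_force: [1.4, -0.1, -2.2]
opening: 0.212
351 (array([ 0.54538809,  0.28334506, -0.06564545,  0.07041252,  1.14801072]), np.float64(0.0008663747278255436))
351 (array([ 0.54552055,  0.28339099, -0.05927866,  0.07064097,  1.16299744]), np.float64(0.0008700807049798927))
351 (array([ 0.54573491,  0.28337376, -0.06258018,  0.07034491,  1.1579782 ]), np.float64(0.0008218072133313466))
[0.49  0.26  0.032] [0.558 0.308 0.097] [-0.31  0.31 -1.97] [-0.063 -0.006  0.012] 0.21093379736157433
```

```bash

python3 -m crank '[{"claw":0.793,"xyz":[0,0,0.02],"spin":0},{"claw":0.792,"xyz":[0,0,0.03],"spin":0},{"claw":0.791,"xyz":[0,0,0.03],"spin":0},{"claw":0.790,"xyz":[0,0,0.03],"spin":0},{"claw":0.790,"xyz":[0,0,0.03],"spin":0}]'|grep -v rot; python3 chk.py
python3 -m crank '[{"claw":0.7895,"xyz":[0,0,0],"spin":0},{"claw":0.7895,"xyz":[0,0,0],"spin":0},{"claw":0.789,"xyz":[0,0,0],"spin":0},{"claw":0.789,"xyz":[0,0,0],"spin":0}]'|grep -v rot; python3 chk.py
```

```text
t: 8.28
position: [0.4565, 0.2871, 0.0799]
contact_force: [0.3, -0.2, -2.3]
opening: 0.207
375 (array([ 0.54123836,  0.28406003, -0.04911962,  0.06354575,  0.95507575]), np.float64(0.0008259744587301866))
375 (array([ 0.54131503,  0.28406592, -0.04972212,  0.06350571,  0.95604685]), np.float64(0.000819685578183561))
375 (array([ 0.54123835,  0.28406004, -0.04911949,  0.06354573,  0.95507554]), np.float64(0.0008259717007053596))
[0.489 0.261 0.004] [0.559 0.314 0.088] [-0.36  0.   -2.44] [0.029 0.046 0.059] 0.2128623131447018
t: 8.67
position: [0.4567, 0.2872, 0.0801]
contact_force: [0.2, -0.7, -0.3]
opening: 0.21
342 (array([ 0.51367346,  0.28592983, -0.0443124 ,  0.02764056,  0.72386333]), np.float64(0.0009868256503762767))
342 (array([ 0.52163763,  0.28539037, -0.05176123,  0.03477741,  0.73338381]), np.float64(0.001026830918045706))
342 (array([ 0.52164314,  0.28537832, -0.04961851,  0.034764  ,  0.73330074]), np.float64(0.0010335272725882812))
[0.487 0.264 0.006] [0.534 0.31  0.052] [ 0.32 -0.07  0.4 ] [ 0.008  0.037 -0.022] 0.21194727192355875
```

```bash

python3 -m crank '[{"claw":0.797,"xyz":[0,0,0],"spin":0},{"claw":0.797,"xyz":[0,0,0],"spin":0},{"claw":0.797,"xyz":[0,0,0],"spin":0},{"claw":0.797,"xyz":[0,0,0.03],"spin":0},{"claw":0.797,"xyz":[0,0,0.05],"spin":0}]'|grep -v rot; python3 chk.py
python3 -m crank '[{"claw":0.793,"xyz":[0,0,0],"spin":0},{"claw":0.791,"xyz":[0,0,0],"spin":0},{"claw":0.790,"xyz":[0,0,0],"spin":0},{"claw":0.790,"xyz":[0,0,0],"spin":0}]'|grep -v rot; python3 chk.py
```

```text
t: 9.13
position: [0.4568, 0.2872, 0.1011]
contact_force: [0.8, -0.2, -1.0]
opening: 0.203
338 (array([0.56047687, 0.34853325, 0.76758648, 0.02139832, 0.92801474]), np.float64(0.0027504039514031006))
338 (array([ 0.50620426,  0.2862289 , -0.10908583,  0.06177606,  1.18410825]), np.float64(0.0010327192398383958))
338 (array([ 0.5178669 ,  0.29998065,  0.32135227,  0.01290633, -0.56454627]), np.float64(0.001998092421371108))
[0.488 0.265 0.024] [0.52 0.31 0.09] [0.33 0.54 0.5 ] [ 0.036  0.013 -0.038] 0.197157543522183
t: 9.52
position: [0.4566, 0.2872, 0.1]
contact_force: [0.1, -0.1, 0.1]
opening: 0.214
444 (array([ 0.51638887,  0.28628756, -0.06567448,  0.04105833,  1.11666642]), np.float64(0.0010426047194505373))
444 (array([ 0.51368665,  0.28671409, -0.05321728,  0.03674077,  1.12254255]), np.float64(0.0010335068542239355))
444 (array([ 0.5258588 ,  0.29628081,  0.31911952, -0.0076263 , -0.50844545]), np.float64(0.002661329341399371))
[0.488 0.264 0.004] [0.529 0.311 0.063] [ 0.51 -0.16  0.31] [ 0.034 -0.03  -0.015] 0.20930916543939646
```

```bash

python3 -m crank '[{"claw":0.6,"xyz":[0,0,0],"spin":0},{"claw":0.6,"xyz":[-0.05,0.006,-0.02],"spin":0},{"claw":0.6,"xyz":[-0.078,0.012,-0.07],"spin":0},{"claw":0.6,"xyz":[-0.078,0.012,-0.13],"spin":0},{"claw":0.6,"xyz":[-0.078,0.012,-0.165],"spin":0}]'|grep -v rot
python3 -m crank '[{"claw":0.7,"xyz":[0,0,0],"spin":0},{"claw":0.77,"xyz":[0,0,0],"spin":0},{"claw":0.795,"xyz":[0,0,0],"spin":0},{"claw":0.795,"xyz":[0,0,0],"spin":0},{"claw":0.795,"xyz":[0,0,0],"spin":0}]'|grep -v rot
python3 -m crank '[{"claw":0.795,"xyz":[0,0,0.03],"spin":0},{"claw":0.795,"xyz":[0,0,0.06],"spin":0},{"claw":0.795,"xyz":[0,0,0.09],"spin":0},{"claw":0.795,"xyz":[0,0,0.12],"spin":0},{"claw":0.793,"xyz":[0,0,0.12],"spin":0}]'|grep -v rot
sed -i 's/(1.1,.6,.1)/(1.1,.5)/; s/\[.54,.281/[x+.07,.285/' chk.py
python3 -m crank '[{"claw":0.792,"xyz":[0,0,0],"spin":0},{"claw":0.791,"xyz":[0,0,0],"spin":0},{"claw":0.791,"xyz":[0,0,0],"spin":0},{"claw":0.791,"xyz":[0,0,0],"spin":0},{"claw":0.791,"xyz":[0,0,0],"spin":0}]'|grep -v rot;python3 chk.py
python3 -m crank '[{"claw":0.7905,"xyz":[0,0,0],"spin":0},{"claw":0.7905,"xyz":[0,0,0],"spin":0},{"claw":0.7905,"xyz":[0,0,0],"spin":0}]'|grep -v rot;python3 chk.py
```

```text
t: 9.98
position: [0.4243, 0.2918, 0.0323]
contact_force: [-0.5, -0.4, -0.7]
opening: 0.398
t: 10.4
position: [0.4258, 0.2922, 0.0349]
contact_force: [-0.3, 0.2, -2.4]
opening: 0.204
t: 10.82
position: [0.4267, 0.2927, 0.0856]
contact_force: [0.6, 1.2, -0.3]
opening: 0.208
t: 11.23
position: [0.4253, 0.2919, 0.0817]
contact_force: [0.0, 0.3, -2.6]
opening: 0.213
313 (array([ 0.51384305,  0.28766045, -0.06418232,  0.08445857,  1.15660874]), np.float64(0.0008692551244720128))
313 (array([ 0.51384305,  0.28766045, -0.06418232,  0.08445857,  1.15660874]), np.float64(0.0008692551201312498))
[0.459 0.263 0.004] [0.52  0.321 0.1  ] [-0.33  0.45 -1.52] [-0.031  0.057  0.044] 0.2116524958661377
t: 11.53
position: [0.4254, 0.292, 0.082]
contact_force: [-0.5, 0.1, -1.4]
opening: 0.209
310 (array([ 0.51404344,  0.28762582, -0.06579816,  0.08343403,  1.11148122]), np.float64(0.0008114448486694356))
310 (array([ 0.51404344,  0.28762582, -0.06579816,  0.08343403,  1.11148122]), np.float64(0.0008114448541320617))
[0.459 0.266 0.047] [0.526 0.312 0.1  ] [ 0.1   0.16 -2.27] [ 0.017  0.055 -0.037] 0.2115824450431817
```

```bash

python3 -m crank '[{"claw":0.7902,"xyz":[0,0,0],"spin":0},{"claw":0.7902,"xyz":[0,0,0],"spin":0},{"claw":0.7902,"xyz":[0,0,0],"spin":0}]'|grep -v rot;python3 chk.py
python3 -m crank '[{"claw":0.790,"xyz":[0,0,0],"spin":0},{"claw":0.790,"xyz":[0,0,0],"spin":0},{"claw":0.7905,"xyz":[0,0,0],"spin":0}]'|grep -v rot;python3 chk.py
```

```text
t: 11.83
position: [0.4255, 0.292, 0.0821]
contact_force: [0.6, -0.6, -1.9]
opening: 0.211
306 (array([ 0.51297621,  0.28784718, -0.07050277,  0.08294322,  1.05831947]), np.float64(0.0009754101211495573))
306 (array([ 0.5129753 ,  0.2878192 , -0.07093897,  0.08294736,  1.05874694]), np.float64(0.0009701614393272245))
[0.459 0.266 0.047] [0.521 0.312 0.1  ] [ 0.14  0.38 -1.32] [-0.043  0.052  0.056] 0.21066699237064218
t: 12.13
position: [0.4255, 0.292, 0.0821]
contact_force: [0.1, -0.6, -1.9]
opening: 0.212
369 (array([ 0.50128373,  0.28903089, -0.05920196,  0.04298013,  0.6597189 ]), np.float64(0.0009433598175511092))
369 (array([ 0.50124518,  0.28912664, -0.05330474,  0.04284349,  0.65361013]), np.float64(0.0009882938734238748))
[0.459 0.273 0.004] [0.533 0.315 0.064] [ 0.41  0.49 -2.32] [ 0.001 -0.006 -0.052] 0.211748471186916
```

```bash

python3 -m crank '[{"claw":0.7902,"xyz":[0,0,0],"spin":0},{"claw":0.7902,"xyz":[0,0,0],"spin":0},{"claw":0.7905,"xyz":[0,0,0],"spin":0}]'|grep -v rot;sed -i 's/,.05,L/,.035,L/;s/(1.1,.5)/(.6,.2)/' chk.py;python3 chk.py
python3 -m crank '[{"claw":0.790,"xyz":[0,0,0],"spin":0},{"claw":0.790,"xyz":[0,0,0],"spin":0},{"claw":0.7905,"xyz":[0,0,0],"spin":0}]'|grep -v rot;python3 chk.py
```

```text
t: 12.43
position: [0.4255, 0.292, 0.0821]
contact_force: [-0.4, -0.2, -1.9]
opening: 0.217
54 (array([ 0.51466776,  0.28891422, -0.05388918,  0.00811466,  0.6001417 ]), np.float64(0.007162725714040306))
54 (array([ 4.86612281e-01,  2.90443565e-01, -2.24283582e-02,  2.18875363e-05,
        6.84438199e-03]), np.float64(0.0004329744605111258))
[0.456 0.27  0.004] [0.483 0.313 0.089] [ 0.29 -0.51 -1.5 ] [ 0.049  0.021 -0.009] 0.21419594488905533
t: 12.73
position: [0.4254, 0.292, 0.0821]
contact_force: [-0.5, -0.5, -1.4]
opening: 0.208
43 (array([ 0.49838324,  0.28796943, -0.01161485,  0.0154787 ,  0.49834961]), np.float64(0.0017472959328239143))
43 (array([ 0.48820655,  0.29154017, -0.02846805, -0.00073324, -0.03735367]), np.float64(0.00045368223713024205))
[0.458 0.271 0.004] [0.484 0.313 0.089] [-0.14 -0.93 -1.56] [0.008 0.023 0.033] 0.21290764600710554
```

```bash
python3 - <<'E'
from h import *
c=cam('side');save(c,'g3.png',(230,240,350,380),5)
W=cloud(c);P=near(W,(.455,.285),.09,.003,.07);print(len(P),fitp(P,[.475,.287,-.06,.008,.1]),fitp(P,[.475,.287,-.06,.008,-.1]))
E
```

```text
428 (array([ 0.45882519,  0.29329555, -0.02504481,  0.00390136, -0.01103479]), np.float64(0.0006849793374985955)) (array([ 0.45882518,  0.29329558, -0.02504405,  0.00390134, -0.01103509]), np.float64(0.000684957867561023))
```

View pics/g3.png

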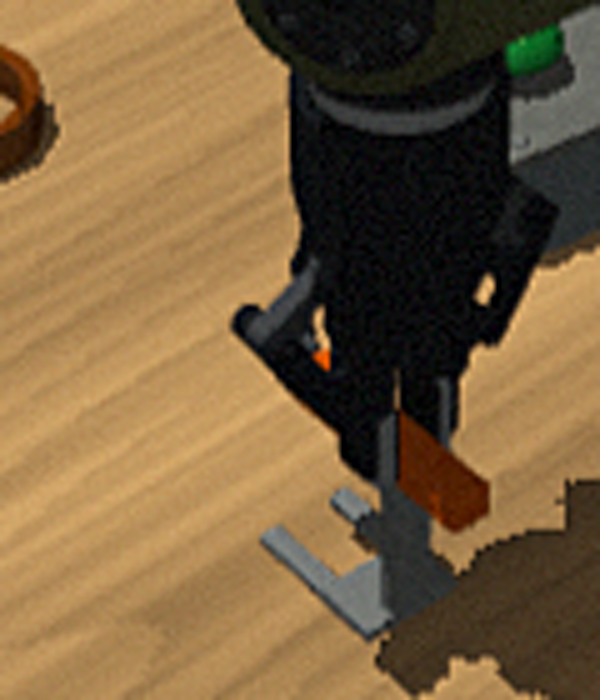

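It now hangs upright, foot about 4 mm above the bench. I lower it, let go, and look.

```bash

python3 -m crank '[{"claw":0.7907,"xyz":[0,0,-0.006],"spin":0},{"claw":0.7907,"xyz":[0,0,-0.012],"spin":0},{"claw":0.79,"xyz":[0,0,-0.013],"spin":0},{"claw":0.78,"xyz":[0,0,-0.013],"spin":0},{"claw":0.74,"xyz":[0,0,-0.013],"spin":0}]'|grep -v rot
python3 -m crank '[{"claw":0.6,"xyz":[0,0,0],"spin":0},{"claw":0.5,"xyz":[0,0,0],"spin":0},{"claw":0.5,"xyz":[0,0,0.08],"spin":0},{"claw":0.5,"xyz":[0,0,0.16],"spin":0},{"claw":0.5,"xyz":[0,0,0.24],"spin":0}]'|grep -v rot
python3 -m crank '[{"claw":0.5,"xyz":[-0.1,0.0,0.05],"spin":0},{"claw":0.5,"xyz":[-0.1,0.0,0.05],"spin":0}]'|grep -v rot
python3 - <<'E'
from h import *
a=[]
for n in('side','top'):
    W=cloud(cam(n));P=near(W,(.455,.29),.075,.004,.098);a.append(P);print(len(P),fitp(P,[.459,.29,-.06,0,0.]))
print(fitp(np.vstack(a),[.459,.29,-.06,0,0.]))
E
```

```text
t: 13.25
position: [0.4253, 0.292, 0.0767]
contact_force: [-0.7, 0.4, -0.3]
opening: 0.263
t: 13.67
position: [0.4251, 0.2918, 0.1739]
contact_force: [0.2, -0.0, 0.7]
opening: 0.492
t: 13.83
position: [0.3835, 0.2925, 0.1965]
contact_force: [0.2, -1.0, -0.2]
opening: 0.501
901 (array([ 0.45948591,  0.29162174, -0.06465264, -0.00076435,  0.0019235 ]), np.float64(0.0007549900682436517))
650 (array([ 4.61049937e-01,  2.87898610e-01, -9.22677339e-02,  2.90327944e-04,
        1.07976140e-02]), np.float64(0.0015114677305022375))
(array([ 4.59785062e-01,  2.90779271e-01, -7.05088668e-02, -2.46674739e-04,
        6.79950966e-03]), np.float64(0.0010667999321277582))
```

```bash

python3 -m crank '[{"claw":0.5,"xyz":[0.1,-0.003,0],"spin":0},{"claw":0.5,"xyz":[0.19,-0.005,0],"spin":0},{"claw":0.5,"xyz":[0.19,-0.005,-0.1],"spin":0},{"claw":0.5,"xyz":[0.19,-0.005,-0.2],"spin":0},{"claw":0.5,"xyz":[0.19,-0.005,-0.32],"spin":0}]'|grep -v rot
python3 -m crank '[{"claw":0.7,"xyz":[0,0,0],"spin":0},{"claw":0.78,"xyz":[0,0,0],"spin":0},{"claw":0.84,"xyz":[0,0,0],"spin":0},{"claw":0.84,"xyz":[0,0,0],"spin":0},{"claw":0.84,"xyz":[0,0,0],"spin":0}]'|grep -v rot
python3 - <<'E'
from h import *
# cap head model, relative to box-face origin
r=.023;a=np.linspace(0,2*np.pi,60)
H=[];
for z,s in((.012,1),(.015,1),(.0185,.93),(.022,.8),(.025,.5),(.0265,.2)):
    H+= [[r*s*np.cos(t),r*s*np.sin(t),z+.06] for t in a]
H=np.array(H)
for n in('top','side'):
    c=cam(n); 
    for q,x0,want in(('yellow_cap',(.577,-.005),None),('green_cap',(.587,.075),None),('red_cap',(.564,-.083),None)):
        best=None
        for m in arm.masks_of(n,q):
            v,u=np.nonzero(m['mask']); e=np.array([u.mean(),v.mean()]); 
            def f(p):
                h=cv2.convexHull(proj(c,H+[p[0],p[1],0]).astype(np.float32)); M=cv2.moments(h); return np.array([M['m10']/M['m00'],M['m01']/M['m00']])-e
            s=least_squares(f,x0,diff_step=1e-3).x
            if np.hypot(*(s-x0))<.02: print(n,q,round(m['confidence'],2),s.round(4),m['rect'])
print(arm.state()['tcp_rot'].round(3).tolist())
E
```

```text
t: 14.35
position: [0.4621, 0.2894, 0.0687]
contact_force: [-0.2, 0.8, -0.1]
opening: 0.5
t: 14.77
position: [0.4624, 0.2905, 0.0734]
contact_force: [0.2, -0.6, -1.3]
opening: 0.198
top yellow_cap 0.55 [ 0.5768 -0.0071] [353.4, 257.5, 372.1, 272.0]
top green_cap 0.66 [0.5891 0.0722] [315.3, 248.2, 338.5, 271.3]
top red_cap 0.89 [ 0.5659 -0.0859] [388.9, 262.7, 406.7, 280.7]
side yellow_cap 0.52 [ 0.5776 -0.0025] [351.4, 232.2, 372.6, 245.6]
side green_cap 0.48 [0.5887 0.0767] [322.6, 241.8, 343.0, 260.5]
[[0.0, -0.064, -0.998], [0.0, -0.998, 0.064], [-1.0, -0.0, -0.0]]
```

```bash

python3 -m crank '[{"claw":0.84,"xyz":[0,0,0.06],"spin":-0.04},{"claw":0.84,"xyz":[0,0,0.12],"spin":-0.08},{"claw":0.84,"xyz":[0,0,0.18],"spin":-0.12},{"claw":0.84,"xyz":[0,0,0.2],"spin":-0.164},{"claw":0.84,"xyz":[0,0,0.2],"spin":-0.164}]'|grep -v rot
python3 -m crank '[{"claw":0.84,"xyz":[0,-0.03,0],"spin":0},{"claw":0.84,"xyz":[0,-0.03,0],"spin":0},{"claw":0.84,"xyz":[0,-0.03,0],"spin":0}]'
cat > pup.py <<'E'
from h import *
def pup():
    s=arm.state();p=s['position'];tr=s['tcp_rot'];z0=p[2]-.07
    yaw=np.arctan2(tr[0,1],-tr[1,1]) # tool y=(sin yaw.., -cos)
    for n in('side','top'):
        W=cloud(cam(n));P=near(W,p[:2]+[-.01,0],.07,z0-.015,z0+.075 if n=='side' else z0+.03)
        v,e=fitp(P,[p[0],p[1],yaw,z0,0.]); print(n,len(P),'orig',v.round(4),'minus tcp',(v[[0,1,3]]-p).round(4),'med',round(e,4))
    print('tcp',p.round(4),'toolyaw',yaw.round(4),s['contact_force'].round(1))
if __name__=='__main__': pup()
E
python3 pup.py
```

```text
t: 15.58
position: [0.4621, 0.2904, 0.153]
contact_force: [-0.4, -0.6, -1.0]
opening: 0.201
t: 15.83
position: [0.461, 0.2772, 0.1498]
tcp_rot: [[-0.002, -0.146, -0.989], [-0.001, -0.989, 0.146], [-1.0, 0.001, 0.002]]
contact_force: [-0.8, 0.2, -1.9]
opening: 0.198
side 668 orig [ 0.4595  0.2815 -0.1018  0.0781 -0.0053] minus tcp [-0.0015  0.0043 -0.0717] med 0.0009
top 36 orig [ 0.4614  0.2791 -0.2308  0.082  -0.0961] minus tcp [ 0.0004  0.0019 -0.0678] med 0.0009
tcp [0.461  0.2772 0.1498] toolyaw -0.1468 [-0.8  0.2 -1.9]
```

```bash
sed -i "s/z0+.075 if n=='side' else z0+.03/z0+.055/" pup.py; python3 pup.py; python3 pup.py
python3 - <<'E'
from h import *
c=cam('side'); save(c,'g4.png',(240,200,360,320),5)
E
```

```text
side 551 orig [ 0.4596  0.28   -0.1418  0.0787 -0.0041] minus tcp [-0.0016  0.0023 -0.0716] med 0.0007
top 36 orig [ 0.4592  0.278  -0.157   0.0798  0.089 ] minus tcp [-0.0021  0.0003 -0.0705] med 0.0009
tcp [0.4612 0.2778 0.1503] toolyaw -0.1464 [ 0.4 -0.4 -1.5]
side 549 orig [ 0.46    0.2803 -0.1444  0.0792  0.0085] minus tcp [-0.0013  0.0023 -0.0715] med 0.0007
top 35 orig [ 0.4656  0.2802 -0.3624  0.0774  0.169 ] minus tcp [ 0.0043  0.0022 -0.0732] med 0.0009
tcp [0.4613 0.278  0.1507] toolyaw -0.1461 [ 0.  -0.6 -1.7]
```

View pics/g4.png

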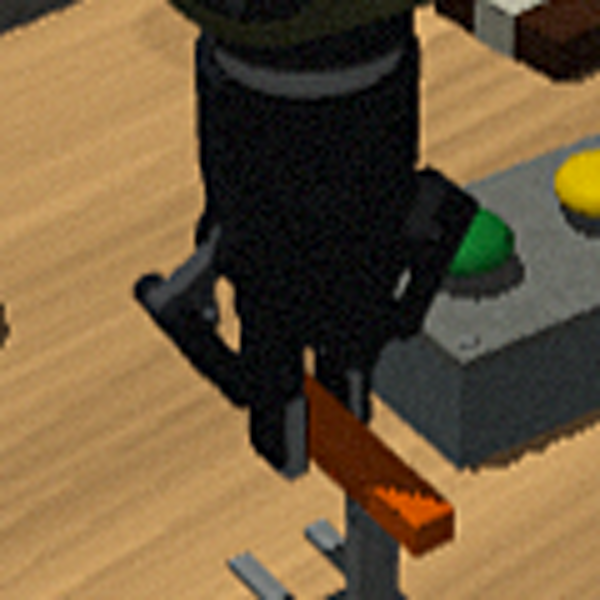

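```bash

python3 -m crank '[{"claw":0.84,"xyz":[0.014,-0.068,0],"spin":0},{"claw":0.84,"xyz":[0.028,-0.137,0],"spin":0},{"claw":0.84,"xyz":[0.042,-0.206,0],"spin":0},{"claw":0.84,"xyz":[0.057,-0.275,0],"spin":0},{"claw":0.84,"xyz":[0.072,-0.343,0],"spin":0}]'|grep -v rot
python3 -m crank '[{"claw":0.84,"xyz":[0.014,-0.068,0],"spin":0},{"claw":0.84,"xyz":[0.028,-0.137,0],"spin":0},{"claw":0.84,"xyz":[0.042,-0.206,0],"spin":0},{"claw":0.84,"xyz":[0.057,-0.275,0],"spin":0},{"claw":0.84,"xyz":[0.072,-0.343,0],"spin":0}]'|grep -v rot
python3 -m crank '[{"claw":0.84,"xyz":[0,0,0],"spin":0},{"claw":0.84,"xyz":[0,0,0],"spin":0}]'|grep -v rot
python3 - <<'E'
from h import *
from pup import pup
pup()
c=cam('side'); save(c,'g5.png',(290,170,410,290),5)
W=cloud(c);F=near(W,(.59,.035),.012,.05,.066);print('face',np.median(F[:,2]))
E
```

```text
t: 16.6
position: [0.4903, 0.1396, 0.1513]
contact_force: [0.6, 0.2, -2.4]
opening: 0.2
t: 17.02
position: [0.5192, 0.0023, 0.1513]
contact_force: [0.2, 0.1, -2.4]
opening: 0.197
t: 17.18
position: [0.5192, 0.0027, 0.1511]
contact_force: [-0.5, 0.6, -2.2]
opening: 0.199
side 562 orig [ 0.5236  0.0016 -0.3324  0.0799  0.0983] minus tcp [ 0.0044 -0.001  -0.0712] med 0.0034
top 115 orig [ 0.6074 -0.0081 -0.0669  0.0767 -0.0827] minus tcp [ 0.0882 -0.0108 -0.0744] med 0.0014
tcp [0.5192 0.0027 0.1511] toolyaw -0.1483 [-0.5  0.6 -2.2]
face 0.05875577328013716
```

View pics/g5.png

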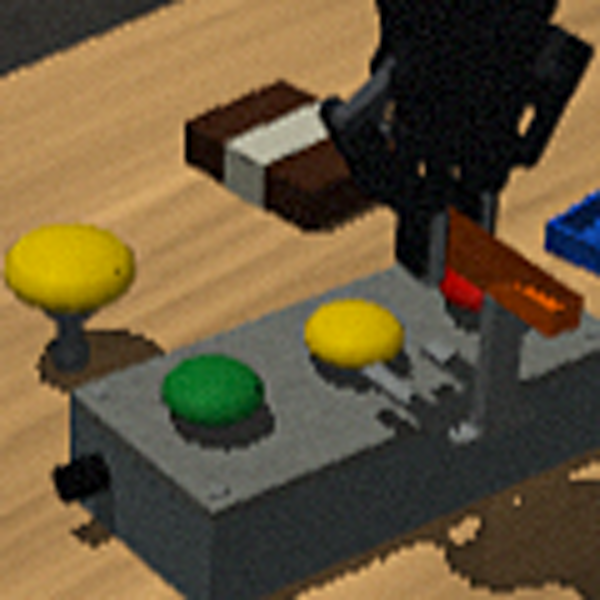

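```bash

python3 -m crank '[{"claw":0.84,"xyz":[0,0.0025,-0.02],"spin":0},{"claw":0.84,"xyz":[0,0.0025,-0.035],"spin":0},{"claw":0.84,"xyz":[0,0.0025,-0.043],"spin":0},{"claw":0.84,"xyz":[0,0.0025,-0.043],"spin":0},{"claw":0.84,"xyz":[0,0.0025,-0.043],"spin":0}]'|grep -v rot
python3 - <<'E'
from h import *
s=arm.state();p=s['position'];z0=p[2]-.0705
W=cloud(cam('side'));P=near(W,p[:2]+[-.01,0],.07,z0+.001,z0+.055)
h=np.array([.989,-.146]); d=(P[:,:2]-p[:2])@h; P=P[(d<.03)&(d>-.05)&(abs((P[:,:2]-p[:2])@[.146,.989])<.024)]
v,e=fitp(P,[p[0],p[1],-.147,z0,0.]);print(len(P),v.round(4),(v[[0,1,3]]-p).round(4),e,p,s['contact_force'])
E
python3 -m crank '[{"claw":0.84,"xyz":[0.02,-0.003,0],"spin":0},{"claw":0.84,"xyz":[0.04,-0.006,0],"spin":0},{"claw":0.84,"xyz":[0.06,-0.009,0],"spin":0},{"claw":0.84,"xyz":[0.07,-0.0105,0],"spin":0}]'|grep -v rot
```

```text
t: 17.75
position: [0.5189, 0.0048, 0.1337]
contact_force: [0.2, 0.4, -1.5]
opening: 0.195
349 [ 0.5175  0.0067 -0.1507  0.064  -0.0033] [-0.0014  0.0019 -0.0697] 0.0009552607167871824 [0.51893209 0.00480059 0.13369418] [ 0.18980292  0.42201488 -1.54022077]
t: 18.13
position: [0.5484, 0.0001, 0.1341]
contact_force: [-0.1, -0.6, -1.3]
opening: 0.198
```

```bash

python3 -m crank '[{"claw":0.84,"xyz":[0.02,-0.004,-0.002],"spin":0},{"claw":0.84,"xyz":[0.04,-0.007,-0.002],"spin":0},{"claw":0.84,"xyz":[0.04,-0.007,-0.002],"spin":0}]'|grep -v rot
python3 -m crank '[{"claw":0.84,"xyz":[0.015,-0.003,0],"spin":0},{"claw":0.84,"xyz":[0.03,-0.006,0],"spin":0},{"claw":0.84,"xyz":[0.036,-0.007,0],"spin":0},{"claw":0.84,"xyz":[0.036,-0.007,0],"spin":0}]'|grep -v rot
python3 - <<'E'
from h import *
a=cam('side');b=cam('top')
A=cv2.resize(a['pixels'][200:280,320:400,::-1],(400,400),interpolation=2);B=cv2.resize(b['pixels'][230:310,320:400,::-1],(400,400),interpolation=2)
cv2.imwrite('pics/g6.png',np.hstack([A,B]))
E
```

```text
t: 18.38
position: [0.5643, -0.0027, 0.1331]
contact_force: [-0.3, -0.0, -1.6]
opening: 0.201
t: 18.72
position: [0.5779, -0.0053, 0.1332]
contact_force: [-0.3, 0.1, -1.7]
opening: 0.2
```

View pics/g6.png

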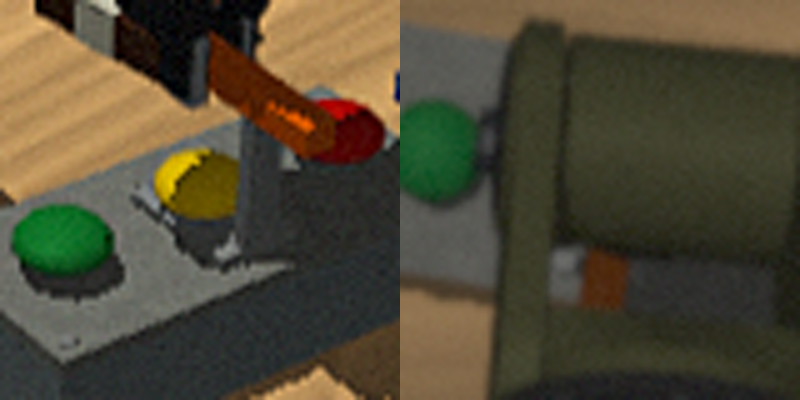

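```bash

python3 -m crank '[{"claw":0.95,"xyz":[0.002,0,0],"spin":0},{"claw":0.95,"xyz":[0.002,0,0.005],"spin":0},{"claw":0.95,"xyz":[0.002,0,0.009],"spin":0},{"claw":0.95,"xyz":[0.002,0,0.009],"spin":0}]'|grep -v rot
for i in 1; do python3 -m crank '[{"claw":0.95,"xyz":[0,0,0.003],"spin":0},{"claw":0.95,"xyz":[0,0,0.006],"spin":0}]'|grep -v rot; done
python3 -m crank '[{"claw":0.95,"xyz":[0,0,0.003],"spin":0},{"claw":0.95,"xyz":[0,0,0.006],"spin":0}]'|grep -v rot
python3 -m crank '[{"claw":0.95,"xyz":[0,0,0.003],"spin":0},{"claw":0.95,"xyz":[0,0,0.006],"spin":0}]'|grep -v rot
```

```text
t: 19.15
position: [0.5784, -0.0052, 0.1374]
contact_force: [0.7, -0.8, -1.9]
opening: 0.197
t: 19.32
position: [0.5778, -0.0052, 0.1385]
contact_force: [0.3, -0.0, -11.0]
opening: 0.201
t: 19.48
position: [0.5782, -0.0052, 0.1416]
contact_force: [-0.1, 0.4, -6.4]
opening: 0.198
t: 19.65
position: [0.578, -0.0051, 0.1437]
contact_force: [-0.0, 0.4, -9.4]
opening: 0.193
```

```bash

python3 -m crank '[{"claw":0.95,"xyz":[0,0,0.003],"spin":0},{"claw":0.95,"xyz":[0,0,0.006],"spin":0},{"claw":0.95,"xyz":[0,0,0.01],"spin":0}]'|grep -v rot
python3 -m crank '[{"claw":0.95,"xyz":[0,0,0.005],"spin":0},{"claw":0.95,"xyz":[0,0,0.01],"spin":0},{"claw":0.95,"xyz":[0,0,0.015],"spin":0},{"claw":0.95,"xyz":[0,0,0.02],"spin":0},{"claw":0.95,"xyz":[0,0,0.025],"spin":0}]'|grep -v rot
python3 -m crank '[{"claw":0.95,"xyz":[0,0,0.008],"spin":0},{"claw":0.95,"xyz":[0,0,0.016],"spin":0},{"claw":0.95,"xyz":[0,0,0.024],"spin":0},{"claw":0.95,"xyz":[0,0,0.032],"spin":0},{"claw":0.95,"xyz":[0,0,0.04],"spin":0}]'|grep -v rot
python3 - <<'E'
from h import *
c=cam('side'); save(c,'g7.png',(310,150,410,270),5)
E
```

```text
t: 19.9
position: [0.5785, -0.0052, 0.1486]
contact_force: [1.2, -0.0, -4.2]
opening: 0.198
t: 20.32
position: [0.5784, -0.0052, 0.1584]
contact_force: [0.1, 0.2, -2.3]
opening: 0.2
t: 20.73
position: [0.5783, -0.0052, 0.1744]
contact_force: [-0.0, 0.4, -1.5]
opening: 0.197
```

View pics/g7.png

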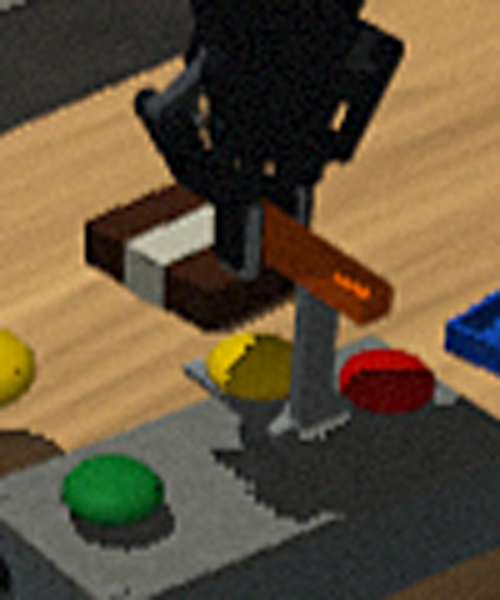

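The cap sits on the fork. I raise it over the red cap and carry it slowly to the tray.

```bash

python3 -m crank '[{"claw":0.95,"xyz":[0,0,0.015],"spin":0},{"claw":0.95,"xyz":[0,0,0.035],"spin":0},{"claw":0.95,"xyz":[0,0,0.055],"spin":0},{"claw":0.95,"xyz":[0,0,0.07],"spin":0},{"claw":0.95,"xyz":[0,0,0.08],"spin":0}]'|grep -v rot
python3 -m crank '[{"claw":0.95,"xyz":[0,-0.006,0],"spin":0},{"claw":0.95,"xyz":[0,-0.018,0],"spin":0},{"claw":0.95,"xyz":[0,-0.036,0],"spin":0},{"claw":0.95,"xyz":[0,-0.06,0],"spin":0},{"claw":0.95,"xyz":[0,-0.09,0],"spin":0}]'|grep -v rot
python3 -m crank '[{"claw":0.95,"xyz":[0,-0.03,0],"spin":0},{"claw":0.95,"xyz":[0,-0.06,0],"spin":0},{"claw":0.95,"xyz":[0,-0.09,0],"spin":0},{"claw":0.95,"xyz":[0,-0.12,0],"spin":0},{"claw":0.95,"xyz":[0,-0.15,0],"spin":0}]'|grep -v rot
python3 -m crank '[{"claw":0.95,"xyz":[0,-0.03,0],"spin":0},{"claw":0.95,"xyz":[0,-0.06,0],"spin":0},{"claw":0.95,"xyz":[0,-0.09,0],"spin":0},{"claw":0.95,"xyz":[0,-0.12,0],"spin":0},{"claw":0.95,"xyz":[0,-0.15,0],"spin":0}]'|grep -v rot
python3 -m crank '[{"claw":0.95,"xyz":[0,-0.03,0],"spin":0},{"claw":0.95,"xyz":[0,-0.06,0],"spin":0},{"claw":0.95,"xyz":[0,-0.09,0],"spin":0},{"claw":0.95,"xyz":[0,-0.12,0],"spin":0},{"claw":0.95,"xyz":[0,-0.15,0],"spin":0}]'|grep -v rot
python3 -m crank '[{"claw":0.95,"xyz":[-0.002,-0.03,0],"spin":0},{"claw":0.95,"xyz":[-0.004,-0.06,0],"spin":0},{"claw":0.95,"xyz":[-0.006,-0.09,0],"spin":0},{"claw":0.95,"xyz":[-0.008,-0.12,0],"spin":0},{"claw":0.95,"xyz":[-0.01,-0.14,0],"spin":0}]'|grep -v rot
python3 -m crank '[{"claw":0.95,"xyz":[0,-0.02,0],"spin":0},{"claw":0.95,"xyz":[0,-0.03,0],"spin":0},{"claw":0.95,"xyz":[0,-0.036,0],"spin":0},{"claw":0.95,"xyz":[0,-0.04,0],"spin":0},{"claw":0.95,"xyz":[0,-0.04,0],"spin":0}]'|grep -v rot
python3 - <<'E'
from h import *
c=cam('side'); p=arm.state()['position'];print(p)
print(proj(c,p-[0,0,.05]))
for n in('side','top'):
    if n=='top': c=cam(n)
    for m in arm.masks_of(n,'yellow_cap'):
        P=cloud(c)[m['mask']];print(n,m['rect'],round(m['confidence'],2),np.nanmedian(P,0).round(3))
E
```

```text
t: 21.2
position: [0.5785, -0.0052, 0.2074]
contact_force: [-0.1, 0.1, -2.0]
opening: 0.2
t: 21.62
position: [0.5781, -0.0421, 0.2057]
contact_force: [0.8, -0.8, -2.6]
opening: 0.196
t: 22.03
position: [0.5782, -0.1026, 0.2059]
contact_force: [-0.0, 0.9, -2.8]
opening: 0.198
t: 22.45
position: [0.5782, -0.1624, 0.206]
contact_force: [0.0, -0.5, -1.1]
opening: 0.198
t: 22.87
position: [0.5782, -0.2224, 0.206]
contact_force: [0.4, -0.2, -2.3]
opening: 0.202
t: 23.28
position: [0.574, -0.2788, 0.2059]
contact_force: [-0.0, -0.4, -2.4]
opening: 0.195
t: 23.7
position: [0.5743, -0.2931, 0.206]
contact_force: [0.0, -0.0, -2.3]
opening: 0.196
[ 0.57433933 -0.29294255  0.2060302 ]
[[442.57332379 166.6890935 ]]
side [291.5, 216.1, 319.3, 247.3] 0.74 [0.721 0.041 0.062]
side [432.1, 166.0, 450.2, 187.5] 0.54 [ 0.57  -0.283  0.148]
top [334.2, 183.6, 359.1, 210.5] 0.97 [0.728 0.031 0.067]
top [490.4, 269.6, 507.9, 278.0] 0.6 [ 0.562 -0.284  0.152]
```

```bash

python3 -m crank '[{"claw":0.95,"xyz":[0,-0.004,-0.01],"spin":0},{"claw":0.95,"xyz":[0,-0.01,-0.03],"spin":0},{"claw":0.95,"xyz":[0,-0.016,-0.055],"spin":0},{"claw":0.95,"xyz":[0,-0.02,-0.08],"spin":0},{"claw":0.95,"xyz":[0,-0.02,-0.105],"spin":0}]'|grep -v rot
python3 -m crank '[{"claw":0.95,"xyz":[0,0,-0.025],"spin":0},{"claw":0.95,"xyz":[0,0,-0.05],"spin":0},{"claw":0.95,"xyz":[0,0,-0.075],"spin":0},{"claw":0.95,"xyz":[0,0,-0.1],"spin":0},{"claw":0.95,"xyz":[0,0,-0.115],"spin":0}]'|grep -v rot
python3 -m crank '[{"claw":0.95,"xyz":[0,0,-0.005],"spin":0},{"claw":0.95,"xyz":[0,0,-0.010],"spin":0},{"claw":0.95,"xyz":[0,0,-0.014],"spin":0},{"claw":0.95,"xyz":[0,0,-0.017],"spin":0},{"claw":0.95,"xyz":[0,0,-0.02],"spin":0}]'|grep -v rot
python3 -m crank '[{"claw":0.95,"xyz":[0,0,-0.003],"spin":0},{"claw":0.95,"xyz":[0,0,-0.006],"spin":0},{"claw":0.95,"xyz":[0,0,-0.009],"spin":0},{"claw":0.95,"xyz":[0,0,-0.012],"spin":0},{"claw":0.95,"xyz":[0,0,-0.015],"spin":0}]'|grep -v rot
cat > capz.py <<'E'
from h import *
c=cam('side')
for m in arm.masks_of('side','yellow_cap'):
    P=cloud(c)[m['mask']];print(m['rect'],round(m['confidence'],2),np.nanmedian(P,0).round(3),np.nanmax(P[:,2]).round(4))
print(arm.state()['position'])
E
python3 capz.py
```

```text
t: 24.32
position: [0.5739, -0.3015, 0.1623]
contact_force: [0.3, -0.4, -2.4]
opening: 0.2
t: 24.73
position: [0.574, -0.3009, 0.1163]
contact_force: [-0.0, 0.0, -2.2]
opening: 0.196
t: 25.15
position: [0.5744, -0.3013, 0.1103]
contact_force: [-0.6, -0.5, -1.9]
opening: 0.202
t: 25.57
position: [0.5743, -0.3012, 0.104]
contact_force: [0.3, -0.4, -2.7]
opening: 0.199
[293.1, 213.3, 318.5, 247.0] 0.95 [0.722 0.042 0.063] 0.0731
[432.0, 200.8, 447.7, 214.8] 0.5 [ 0.57  -0.291  0.049] 0.0564
[ 0.57421484 -0.30120841  0.10384167]
```

```bash

python3 -m crank '[{"claw":0.95,"xyz":[0,0,-0.003],"spin":0},{"claw":0.95,"xyz":[0,0,-0.006],"spin":0},{"claw":0.95,"xyz":[0,0,-0.009],"spin":0},{"claw":0.95,"xyz":[0,0,-0.012],"spin":0},{"claw":0.95,"xyz":[0,0,-0.015],"spin":0}]'|grep -v rot; python3 capz.py
python3 -m crank '[{"claw":0.95,"xyz":[0,0,-0.002],"spin":0},{"claw":0.95,"xyz":[0,0,-0.004],"spin":0},{"claw":0.95,"xyz":[0,0,-0.005],"spin":0},{"claw":0.95,"xyz":[0,0,-0.005],"spin":0}]'|grep -v rot; python3 capz.py
python3 - <<'E'
from h import *
c=cam('side'); save(c,'g8.png',(380,150,500,250),6)
E
```

```text
t: 26.08
position: [0.5742, -0.3012, 0.0979]
contact_force: [0.2, 0.5, -1.9]
opening: 0.197
[291.2, 215.8, 316.0, 245.7] 0.95 [0.723 0.04  0.062] 0.0725
[432.0, 199.9, 448.2, 217.1] 0.6 [ 0.568 -0.289  0.049] 0.0559
[ 0.57417599 -0.30115148  0.09774407]
t: 26.52
position: [0.5742, -0.3012, 0.0959]
contact_force: [-0.4, -0.5, -1.9]
opening: 0.197
[294.7, 219.9, 320.3, 245.8] 0.68 [0.721 0.042 0.062] 0.0723
[430.4, 201.0, 447.1, 211.2] 0.67 [ 0.569 -0.29   0.049] 0.0553
[ 0.5742688  -0.30118687  0.09602038]
```

View pics/g8.png

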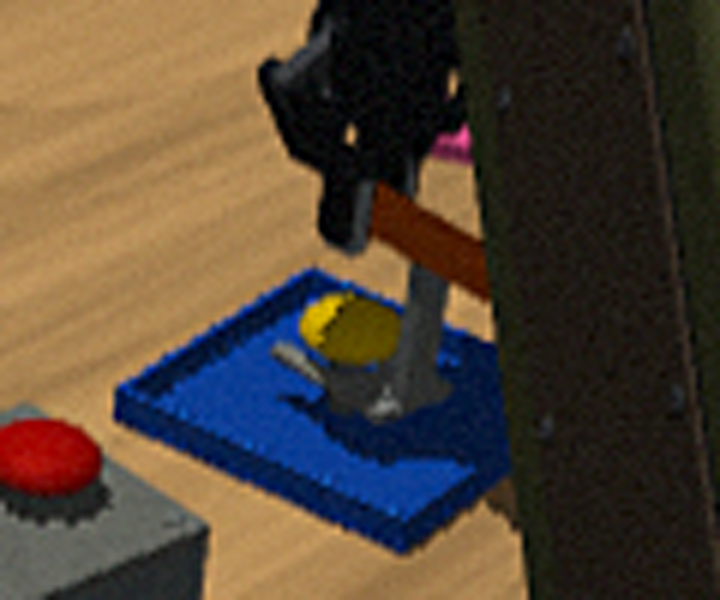

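```bash

python3 -m crank '[{"claw":0.95,"xyz":[0,0,-0.003],"spin":0},{"claw":0.95,"xyz":[0,0,-0.006],"spin":0},{"claw":0.95,"xyz":[-0.007,0.001,-0.006],"spin":0},{"claw":0.95,"xyz":[-0.014,0.002,-0.006],"spin":0},{"claw":0.95,"xyz":[-0.02,0.003,-0.006],"spin":0}]'|grep -v rot; python3 capz.py
python3 -m crank '[{"claw":0.95,"xyz":[-0.01,0.0015,0],"spin":0},{"claw":0.95,"xyz":[-0.02,0.003,0],"spin":0},{"claw":0.95,"xyz":[-0.03,0.0045,0],"spin":0},{"claw":0.95,"xyz":[-0.04,0.006,0],"spin":0},{"claw":0.95,"xyz":[-0.05,0.0075,0],"spin":0}]'|grep -v rot; python3 capz.py
python3 -m crank '[{"claw":0.95,"xyz":[-0.015,0.002,0],"spin":0},{"claw":0.95,"xyz":[-0.03,0.0045,0],"spin":0},{"claw":0.95,"xyz":[-0.045,0.007,0],"spin":0},{"claw":0.95,"xyz":[-0.06,0.009,0],"spin":0},{"claw":0.95,"xyz":[-0.08,0.012,0],"spin":0}]'|grep -v rot; python3 capz.py
```

```text
t: 27.08
position: [0.5659, -0.3, 0.0935]
contact_force: [0.6, -1.0, -2.1]
opening: 0.2
[292.5, 216.7, 318.0, 249.2] 0.61 [0.722 0.042 0.063] 0.0721
[430.9, 199.8, 452.9, 213.7] 0.43 [ 0.569 -0.291  0.049] 0.057
[324.5, 184.3, 369.1, 212.7] 0.2 [ 0.772 -0.165  0.024] 0.0317
[ 0.56589826 -0.29999815  0.09372222]
t: 27.6
position: [0.5458, -0.297, 0.0937]
contact_force: [0.0, 1.1, -2.4]
opening: 0.195
[293.8, 214.7, 318.8, 249.5] 0.92 [0.722 0.041 0.062] 0.0716
[430.0, 199.3, 447.4, 213.2] 0.55 [ 0.569 -0.292  0.048] 0.0561
[ 0.54570489 -0.2970003   0.09371853]
t: 28.12
position: [0.5137, -0.2921, 0.0936]
contact_force: [-0.9, 0.2, -0.4]
opening: 0.198
[432.0, 199.2, 450.2, 219.5] 0.75 [ 0.571 -0.293  0.048] 0.0563
[291.2, 216.5, 319.8, 248.6] 0.61 [0.722 0.041 0.062] 0.0725
[ 0.513185   -0.29210085  0.09366237]
```

```bash

python3 -m crank '[{"claw":0.95,"xyz":[-0.03,0.004,0],"spin":0},{"claw":0.95,"xyz":[-0.07,0.01,0.01],"spin":0},{"claw":0.95,"xyz":[-0.12,0.018,0.01],"spin":0},{"claw":0.95,"xyz":[-0.17,0.025,0.01],"spin":0},{"claw":0.95,"xyz":[-0.21,0.03,0.01],"spin":0}]'|grep -v rot
python3 -m crank '[{"claw":0.95,"xyz":[0,0,-0.02],"spin":0},{"claw":0.95,"xyz":[0,0,-0.04],"spin":0},{"claw":0.95,"xyz":[0,0,-0.05],"spin":0},{"claw":0.95,"xyz":[0,0,-0.057],"spin":0},{"claw":0.95,"xyz":[0,0,-0.06],"spin":0}]'|grep -v rot
python3 -m crank '[{"claw":0.95,"xyz":[0,0,-0.003],"spin":0},{"claw":0.95,"xyz":[0,0,-0.006],"spin":0},{"claw":0.95,"xyz":[0,0,-0.006],"spin":0}]'|grep -v rot; python3 pup.py
```

```text
t: 28.63
position: [0.4291, -0.2799, 0.0977]
contact_force: [-0.3, -0.3, -1.8]
opening: 0.199
t: 29.05
position: [0.4306, -0.2801, 0.0728]
contact_force: [0.2, -0.1, -2.3]
opening: 0.201
t: 29.3
position: [0.4304, -0.2802, 0.0711]
contact_force: [-0.2, 0.3, -2.3]
opening: 0.198
side 549 orig [ 0.4556 -0.2624 -0.7834 -0.0029 -0.0318] minus tcp [ 0.0252  0.0178 -0.0739] med 0.0037
top 1678 orig [ 0.4362 -0.261  -0.3871 -0.0016 -0.0216] minus tcp [ 0.0059  0.0192 -0.0727] med 0.0105
tcp [ 0.4304 -0.2802  0.0711] toolyaw -0.1461 [-0.2  0.3 -2.3]
```

Not touching yet, so I lower in 0.5 mm steps.

```bash

python3 -m crank '[{"claw":0.95,"xyz":[0,0,-0.0015],"spin":0},{"claw":0.95,"xyz":[0,0,-0.003],"spin":0},{"claw":0.95,"xyz":[0,0,-0.003],"spin":0}]'|grep -E 'pos|con'
python3 -m crank '[{"claw":0.95,"xyz":[0,0,-0.0015],"spin":0},{"claw":0.95,"xyz":[0,0,-0.002],"spin":0},{"claw":0.95,"xyz":[0,0,-0.002],"spin":0}]'|grep -E 'pos|con'
```

```text
position: [0.4307, -0.2804, 0.0706]
contact_force: [1.6, 1.1, 4.6]
position: [0.4308, -0.2804, 0.0705]
contact_force: [-2.0, 4.8, 13.8]
```

```bash

python3 -m crank '[{"claw":0.95,"xyz":[0,0,0.003],"spin":0},{"claw":0.82,"xyz":[0,0,0.003],"spin":0},{"claw":0.79,"xyz":[0,0,0.003],"spin":0},{"claw":0.76,"xyz":[0,0,0.003],"spin":0},{"claw":0.6,"xyz":[0,0,0.003],"spin":0}]'|grep -v rot
python3 -m crank '[{"claw":0.5,"xyz":[0,0,0],"spin":0},{"claw":0.5,"xyz":[0,0,0],"spin":0},{"claw":0.5,"xyz":[0,0,0.06],"spin":0},{"claw":0.5,"xyz":[0,0,0.14],"spin":0},{"claw":0.5,"xyz":[0,0,0.23],"spin":0}]'|grep -v rot
python3 -m crank '[{"claw":0.5,"xyz":[-0.03,0.06,0.08],"spin":0},{"claw":0.5,"xyz":[-0.06,0.15,0.12],"spin":0},{"claw":0.5,"xyz":[-0.06,0.25,0.12],"spin":0},{"claw":0.5,"xyz":[-0.06,0.35,0.12],"spin":0},{"claw":0.5,"xyz":[-0.06,0.45,0.12],"spin":0}]'|grep -v rot
python3 - <<'E'
from h import *
a=[]
for n in('side','top'):
    c=cam(n);W=cloud(c);P=near(W,(.42,-.28),.07,.004,.098);a.append(P);print(n,len(P),fitp(P,[.43,-.28,-.146,0,0.]))
    for q in('yellow_cap','red_cap','green_cap','wallet_box','tape_roll','puller'):
        for m in arm.masks_of(n,q)[:2]:
            Q=W[m['mask']];print(q,round(m['confidence'],2),np.nanmedian(Q,0).round(3),np.nanmax(Q[:,2]).round(3))
    save(c,n+'9.png')
A=cv2.imread('pics/top9.png')[140:340,120:540];B=cv2.imread('pics/side9.png')[150:300,280:540]
A=cv2.resize(A,(630,300),interpolation=2);B=cv2.resize(B,(520,300),interpolation=2)
cv2.imwrite('pics/fin.png',np.vstack([A,cv2.copyMakeBorder(B,0,0,0,110,0)]))
E
```

```text
t: 30.32
position: [0.4301, -0.2802, 0.0702]
contact_force: [-0.1, 0.3, -0.9]
opening: 0.365
t: 30.73
position: [0.4296, -0.2798, 0.1625]
contact_force: [-0.1, -0.2, 0.7]
opening: 0.497
t: 31.15
position: [0.4057, -0.0987, 0.2108]
contact_force: [1.2, 0.2, 0.2]
opening: 0.497
side 557 (array([ 0.42987129, -0.27786111, -0.1528646 , -0.0005889 ,  0.00560209]), np.float64(0.0009969853904240053))
yellow_cap 0.68 [0.723 0.041 0.061] 0.073
yellow_cap 0.46 [ 0.572 -0.291  0.045] 0.206
red_cap 0.67 [ 0.56  -0.076  0.081] 0.088
green_cap 0.57 [0.582 0.083 0.082] 0.087
wallet_box 0.64 [ 0.77  -0.164  0.025] 0.033
tape_roll 0.61 [0.786 0.248 0.015] 0.027
tape_roll 0.4 [ 0.403 -0.268  0.051] 0.091
puller 0.86 [0.708 0.443 0.03 ] 0.095
puller 0.73 [ 0.396 -0.267  0.06 ] 0.09
top 731 (array([ 0.43498744, -0.28069969, -0.13412765,  0.00135726,  0.01890626]), np.float64(0.0015580772788221832))
yellow_cap 0.75 [0.728 0.031 0.067] 0.076
yellow_cap 0.66 [ 0.412 -0.273  0.077] 0.094
red_cap 0.81 [ 0.565 -0.084  0.084] 0.091
green_cap 0.65 [0.589 0.075 0.083] 0.092
wallet_box 0.97 [ 0.779 -0.179  0.028] 0.038
tape_roll 0.66 [0.799 0.241 0.022] 0.032
puller 0.79 [0.731 0.448 0.03 ] 0.096
puller 0.65 [ 0.573 -0.299  0.052] 0.06
```

View pics/fin.png

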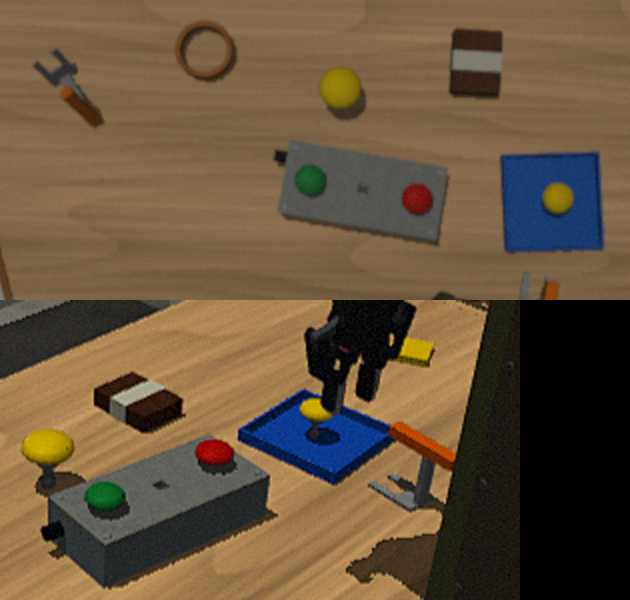

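```bash
python3 -c "
from cell import arm
print(arm.close_job(), arm.state()['t'])"
```

```text
the job is handed in; nothing more can be done
the job is handed in; nothing more can be done
```

The yellow cap is off the control box and standing in the blue tray. The puller stands upright on the bench outside the tray. I handed the job in at about 31 s of the 72 s allowed; no verdict was reported.

**What I did:**
- **Righting the puller:** I held the right-hand puller lightly near the back of its handle so its weight swung it upright. I then stood it on its foot and let go.
- **Pulling the cap:** I took the puller again over its slot and hooked the fork under the cap without touching it. I then pulled straight up; the highest downward reading was about 11 N before the cap came free.
- **Setting down:** I carried the cap on the fork, stood it on its stem in the tray and slid the fork out level.

**Last checks:**
- Both cameras show the cap standing in the tray and the puller upright. The puller's fitted lean was 0.3° from the side camera and 1.1° from the top camera.
- The red and green caps, wallet box, tape roll and look-alikes are where they were to within a few mm. The arm is clear of everything.

**What went wrong or disagreed:**
- While I was righting the puller, it slipped back to lying twice before the third try worked. The first slip was a drop of a few centimetres at most.
- The two cameras differed by 3–4 mm in y, so I worked from the middle of the two readings.
- Some final network detections were mislabelled or mixed with the gripper. For example, one "puller" hit lay at the cap in the tray. I relied on the picture and the fitted poses for those.

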